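# Tip the covered ball dish and open it

## Robot

A 6-joint arm with a two-finger parallel gripper is mounted at the origin on a cart in front of the work surface, level with it; the furniture and walls round the work are solid. World frame = base frame: x ahead of the robot, y to its left, z up, the work surface at z = 0. Lengths are in m, angles in rad, forces in N, time in s.
With the tool pointing down it reaches from about 0.4 to 0.825 m from the base axis. Payload 7 kg.
Tool frame: the origin (TCP) lies midway between the tips of the shut fingers; the grasp point (between the pads) lies 19 mm behind it; x points along the fingers, z is the direction in which the jaws open and shut, and the axes are right-handed (so a half turn about x gives the same grasp; the last joint's range is limited). The gripper opens to 88 mm and grips with 3 to 60 N. Pads are 19 mm wide; open, the fingers measure 130 mm over their backs; the gripper's body (78 mm by 193 mm) begins 47 mm behind the grasp point.
Start: joints at [-1.031, 0.359, 0.012, 0, -1.224, -0.288], TCP at [0.168, -0.654, 0.227] pointing down, gripper open.
Joint ranges: [-3.07, 3.07], [-1.43, 2.12], [-1.02, 1.25], [-3.03, 1.67], [-3.05, -0], [-3.03, 3.03]. Speed limits (rad/s): [2.39, 2.39, 3.01, 3.14, 3.14, 3.14].

## Interface

Orientations are given as [roll, pitch, yaw] about the fixed x, y, z axes, in that order (R = Rz(yaw) Ry(pitch) Rx(roll)).
In Python, from workcell import arm gives the robot as it stands. The module is installed in compiled form; this text tells all that it offers.
- The arm moves only by the tool jog_arm, never from a script. Its argument "increments" is a list that holds one entry, the list of rows, each a list of 7 numbers: the turn, a rotation vector about the tool's x, y, z in rad, then the shift along the tool's x, y, z in mm, then the finger opening in mm, from 0 to 87.6. In form: [[[rx, ry, rz, dx, dy, dz, grip], ...]]. A call has 1 to 20 rows; each row shifts and turns the commanded pose from where the row before left it, along the tool's axes as they then stand; what a row does not reach is not made up. A row lasts 1/8 s, in which the tool goes at most 62.5 mm and 10.7 degrees, less where a joint would pass 70% of its speed; a pose out of reach is approached as far as the arm can. A call is refused whole if a number of a shift passes 62.5 or a number of a turn 0.188, either way. A call with a gripper value outside its range is refused whole. The fingers move at their own pace and stop on an object; the grip force is fixed at half the most. Time passes only in rows, so rows that do not move let the fingers close. It gives the time, the measured TCP pose, the force and the opening at its end, in the units of the state.
- arm.state(): the state, without advancing time (a new reading comes with each control period).
- arm.get_image(name): name is "scene" or "side" or "wrist"; returns a dict with "image" (420x560x3 uint8, red, green, blue), "fovy" (degrees; the focal length in pixels is half the picture's height over the tangent of half this angle, whatever the lens; pixels are square), "cx", "cy" (the principal point, pixels), "k1" (the pictures are not rectified: a ray, as slopes to the right and down, at radius r is drawn at 1 + k1 r^2 times it, then the intrinsics apply), "cam_to_world" (4x4, takes a point from camera to world coordinates); the wrist camera has in their place "tool_from_camera" (4x4, takes a point from camera to tool coordinates, whose origin is the TCP and whose axes are the tool frame's). Camera axes: x right, y up, looking along -z (the intrinsics and any distortion apply to the point x, -y, -z); pixel columns grow to the right and rows downward; lengths in m; the calibration is good to about 2 mm. A picture is of the moment at which its call begins: read the wrist's pose just before it. There is no depth.
- arm.hand_in(): hands the job in, once; it reports no verdict.
The state is a dict: "clock": time; "q": joint angles; "qvel": joint speeds; "effort": joint torques, N m; "position": TCP position; "eef_rot": TCP orientation; "contact_force": force on the tool from outside, world axes, zero at the start; "moment": the same for the moment, N m; "grip_width": finger opening in m.
Only numpy, scipy, OpenCV 4.12 (cv2) and the standard library are available. Lean on these libraries where they do the work, as an engineer would, in place of code of your own. Each camera call takes 0.05 s, during which the arm holds its last target.

## Task

Two steel balls lie at the wrong end of the dish that has the loose clear lid. Keeping the lid on, tilt this dish, trough end down, until both balls have run over the ridge into the trough, and set it level on the plate again. Then lift the lid off and lay it flat on the bare plate, bar up.

Things in the scene. Friction and masses are not known exactly. Their poses are not given: they have to be found in the camera images.
- dish_mid (a point): Centre (18 mm above its underside) of the covered aluminium dish: 110 mm long (x), 60 wide (y), 36 high, walls 4 mm, z up, 200 g; grip it across its width, below the lid. Its -x end, towards the robot within 25 degrees, has a 22 mm wide trough across the floor behind a 10 mm high ridge. An empty uncovered dish of the same shape stands on the other side of the table; left and right may swap.
- lid_bar (a point): Centre of the lid's grip bar, 34 (x) x 12 (y) x 22 mm high, axes as the dish's. Loose clear lid, 50 g: plate 107 x 57 x 3 mm on the rim, over a 4 mm step inside the walls with 1.2 mm play. Bar centre 11 mm above the plate's top, 18 above the step's underside, on which it lies; bar top 61 mm above the dish's underside. The surface between the dishes (x 0.42 to 0.60, y -0.08 to 0.08 m) is bare.
- ball_1_center (a point): Centre of a steel ball, diameter 16 mm, in the covered dish, at the start against the +x end wall. From the ridge the floor slopes down at 7 degrees to that end, so with the -x end tilted 20 to 30 degrees down (about the dish's y) the balls roll over the ridge within a second and then stay in the trough; the lid stays on by itself.
- ball_2_center (a point): Centre of the other steel ball, diameter 16 mm, beside the first.
Mind the look-alikes: they are no part of the job. Leave any pink or yellow look-alike of the part that bears lid_bar alone.

How it is judged:
On the way, in this order (a step that is already met when the one before it is completed fails the run):
1. the dish is tilted by more than 12 degrees with the lid on, and both balls are in the trough (angle between dish_mid's own z axis and vertical above 0.21 rad and x of ball_1_center in the frame of dish_mid between -0.053 and -0.031 m and y of ball_1_center in the frame of dish_mid between -0.03 and 0.03 m and z of ball_1_center in the frame of dish_mid between -0.018 and 0.01 m and x of ball_2_center in the frame of dish_mid between -0.053 and -0.031 m and y of ball_2_center in the frame of dish_mid between -0.03 and 0.03 m and z of ball_2_center in the frame of dish_mid between -0.018 and 0.01 m and x of lid_bar in the frame of dish_mid between -0.006 and 0.006 m and y of lid_bar in the frame of dish_mid between -0.006 and 0.006 m and z of lid_bar in the frame of dish_mid between 0.026 and 0.038 m and angle between the z axis of lid_bar and the z axis of dish_mid, either way round below 0.1 rad), for 0.1 s.
2. the dish stands level on the plate again, lid still on, both balls in the trough (angle between dish_mid's own z axis and vertical below 0.1 rad and height (world z) of dish_mid between 0.012 and 0.024 m and x of ball_1_center in the frame of dish_mid between -0.053 and -0.031 m and y of ball_1_center in the frame of dish_mid between -0.03 and 0.03 m and z of ball_1_center in the frame of dish_mid between -0.018 and 0.01 m and x of ball_2_center in the frame of dish_mid between -0.053 and -0.031 m and y of ball_2_center in the frame of dish_mid between -0.03 and 0.03 m and z of ball_2_center in the frame of dish_mid between -0.018 and 0.01 m and x of lid_bar in the frame of dish_mid between -0.006 and 0.006 m and y of lid_bar in the frame of dish_mid between -0.006 and 0.006 m and z of lid_bar in the frame of dish_mid between 0.026 and 0.038 m and angle between the z axis of lid_bar and the z axis of dish_mid, either way round below 0.1 rad), for 0.2 s.
At the end, for the whole second after the job is handed in: The dish stands level (within 6 degrees) on the plate with both balls in its trough; the lid lies flat (within 7 degrees) on the plate, bar up; dish and lid are at rest (angle between dish_mid's own z axis and vertical below 0.1 rad and height (world z) of dish_mid between 0.012 and 0.024 m and x of ball_1_center in the frame of dish_mid between -0.053 and -0.031 m and y of ball_1_center in the frame of dish_mid between -0.03 and 0.03 m and z of ball_1_center in the frame of dish_mid between -0.018 and 0.01 m and x of ball_2_center in the frame of dish_mid between -0.053 and -0.031 m and y of ball_2_center in the frame of dish_mid between -0.03 and 0.03 m and z of ball_2_center in the frame of dish_mid between -0.018 and 0.01 m and angle between lid_bar's own z axis and vertical below 0.12 rad and height (world z) of lid_bar between 0.01 and 0.026 m and linear speed of each of dish, lid below 0.02 m/s); the robot touches nothing.
It fails at once if the dish is tilted by more than 12 degrees while the lid is off its rim (angle between dish_mid's own z axis and vertical above 0.21 rad and not (x of lid_bar in the frame of dish_mid between -0.006 and 0.006 m and y of lid_bar in the frame of dish_mid between -0.006 and 0.006 m and z of lid_bar in the frame of dish_mid between 0.026 and 0.038 m and angle between the z axis of lid_bar and the z axis of dish_mid, either way round below 0.1 rad)).
It also fails if it takes over 58 s, if anything falls off the work surface, if the arm or the gripper's body presses on something with over 40 N, if the wrist force passes 120 N, or if a joint passes its speed limit or range.

## Working session

There is one attempt and no reset: what is moved stays moved. The work goes in short steps, Python scripts to look and compute and a tool call to move; the robot and the scene stay as the last step left them, time stands still between calls to the robot, and variables do not carry over. Pictures are saved under pics/ and viewed, and the job is handed in when it is done.

Besides the shell and the picture viewer there is one more tool, called by a JSON object that holds its "name" and its "arguments", one argument or row to a line. jog_arm: Moves the arm, as the interface text tells. Its arguments: {"type":"object","properties":{"increments":{"type":"array","items":{"type":"array","items":{"type":"array","items":{"type":"number"}}}}},"required":["increments"]}

```bash
mkdir -p pics
cat > h.py <<'E'
import numpy as np, cv2
from workcell import arm
from scipy.spatial.transform import Rotation as R
def grab(name,fn):
    s=arm.state(); d=arm.get_image(name); cv2.imwrite('pics/'+fn+'.png',d['image'][:,:,::-1])
    if 'cam_to_world' in d: M=np.array(d['cam_to_world'])
    else:
        T=np.eye(4);T[:3,:3]=R.from_euler('xyz',s['eef_rot']).as_matrix();T[:3,3]=s['position'];M=T@np.array(d['tool_from_camera'])
    d['M']=M; np.save('pics/'+fn+'.npy',dict(fovy=d['fovy'],cx=d['cx'],cy=d['cy'],k1=d['k1'],M=M),allow_pickle=True)
    return d
def load(fn): return np.load('pics/'+fn+'.npy',allow_pickle=True).item()
def ray(d,u,v):
    f=210/np.tan(np.radians(d['fovy'])/2)
    K=np.array([[f,0,d['cx']],[0,f,d['cy']],[0,0,1.]])
    p=cv2.undistortPoints(np.array([[[u,v]]],float),K,np.array([d['k1'],0,0,0.]))[0,0]
    r=d['M'][:3,:3]@np.array([p[0],-p[1],-1]); return d['M'][:3,3],r/np.linalg.norm(r)
def onz(d,u,v,z):
    o,r=ray(d,u,v); return o+r*(z-o[2])/r[2]
def proj(d,P):
    f=210/np.tan(np.radians(d['fovy'])/2)
    p=np.linalg.inv(d['M'])@np.append(P,1); a=np.array([p[0],-p[1]])/-p[2]; a=a*(1+d['k1']*(a@a)); return a*f+[d['cx'],d['cy']]
E
python3 - <<'E'
from h import *
print(arm.state())
for n in['scene','side','wrist']:
    d=grab(n,n+'0');print(n,d['fovy'],d['k1'],d['M'].round(3).tolist())
E
```

```text
{'clock': 0.0, 'q': array([-1.03089653e+00,  3.59393030e-01,  1.10776072e-02, -3.53476281e-04,
       -1.22412157e+00, -2.88104406e-01]), 'qvel': array([ 8.14428993e-04, -3.45992895e-04, -1.39645321e-03,  1.30311790e-03,
        5.89234074e-05,  4.20444120e-04]), 'effort': array([ 5.15685842e-04, -5.82707334e+01,  2.93053633e+01,  6.99657887e+00,
        6.85199499e-03, -1.77102997e-04]), 'position': array([ 0.16802731, -0.65324661,  0.22562629]), 'eef_rot': array([0.08829944, 1.56912234, 1.91077078]), 'contact_force': array([-0.12140789, -0.66252957,  0.32655869]), 'moment': array([-0.02886121,  0.01649654,  0.01537224]), 'grip_width': 0.08790451876875072}
scene 52.09653943739322 -0.10605461485686768 [[-0.881, 0.203, -0.428, 0.107], [-0.473, -0.349, 0.809, 0.844], [0.015, 0.915, 0.404, 0.449], [0.0, 0.0, 0.0, 1.0]]
side 52.47260145321275 -0.08920106088590127 [[-0.958, 0.195, -0.209, 0.292], [-0.285, -0.599, 0.749, 0.762], [0.021, 0.777, 0.629, 0.677], [0.0, 0.0, 0.0, 1.0]]
wrist 71.99904260461949 -0.05587869564371676 [[-0.25, -0.934, -0.254, 0.099], [0.968, -0.241, -0.066, -0.67], [0.001, -0.263, 0.965, 0.384], [0.0, 0.0, 0.0, 1.0]]
```

View pics/scene0.png

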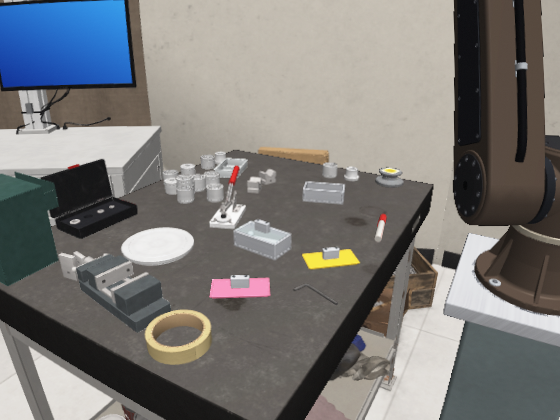

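View pics/side0.png

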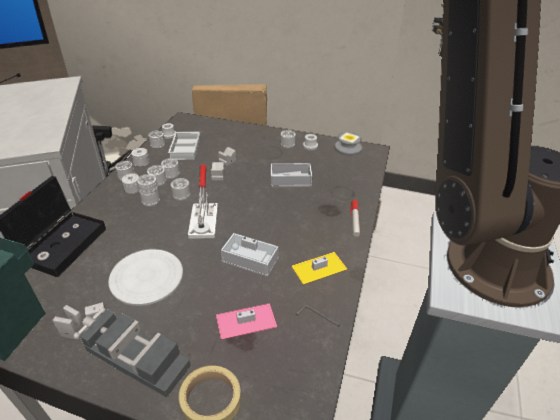

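View pics/wrist0.png

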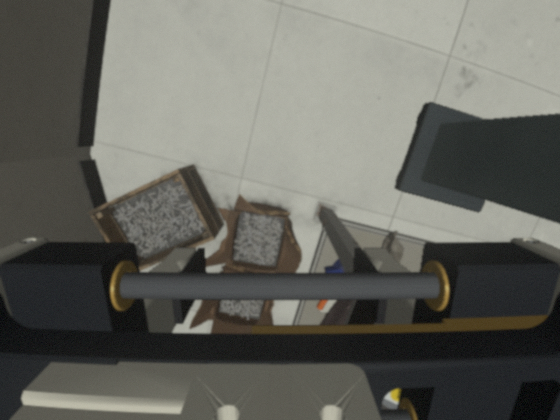

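Candidates in the side view: the dish with a bar on top at (250,253), an open dish at (291,175), a pink lid at (246,320), a yellow lid at (319,266), and a tray at (184,145). I choose the dish with the clear lid at (250,253) and check it in a crop.

Run:
```python
from h import *
a=cv2.imread('pics/side0.png')[225:285,205:295]; b=cv2.imread('pics/scene0.png')[210:265,220:305]
cv2.imwrite('pics/c1.png',cv2.resize(a,(720,480),interpolation=cv2.INTER_CUBIC))
cv2.imwrite('pics/c2.png',cv2.resize(b,None,fx=8,fy=8,interpolation=cv2.INTER_CUBIC))
```

```text
(no output)
```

View pics/c1.png

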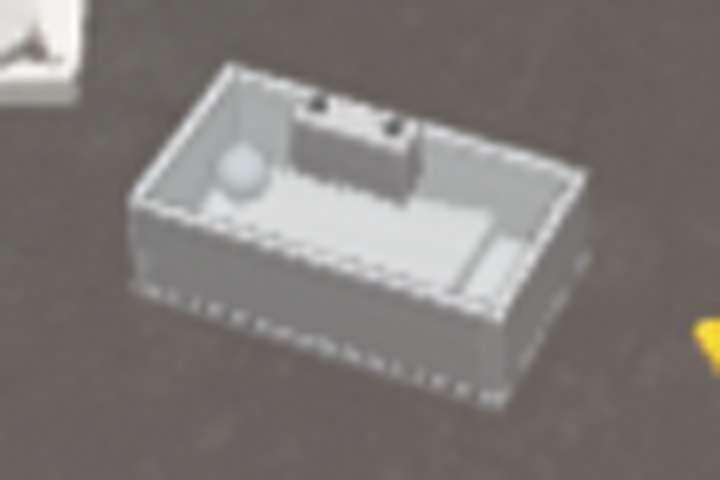

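View pics/c2.png

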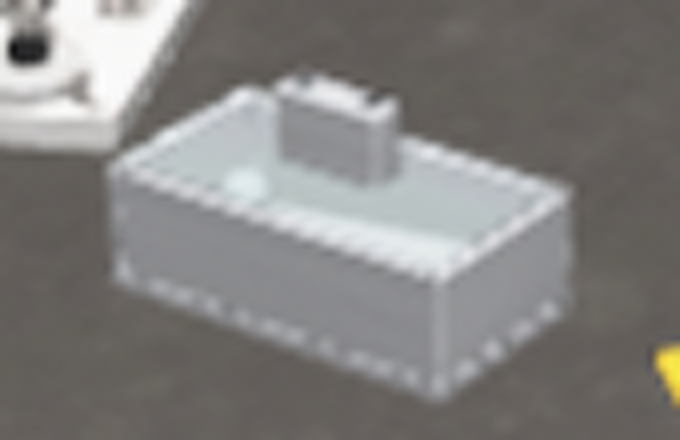

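The crop shows the clear lid with its bar, a ball at the far end (about (235,246) in the side view) and the trough at the robot end. The choice is confirmed. Next I compute the pose from the rim corners.

Run:
```python
from h import *
for fn,off,c in [('side0',(205,225),[(230,65),(132,198),(503,320),(587,172)]),('scene0',(220,210),[(247,88),(112,172),(440,275),(572,190)])]:
    d=load(fn)
    P=np.array([onz(d,off[0]+u/8-.4,off[1]+v/8-.4,.036) for u,v in c])
    print(P.round(4).tolist()); print(P.mean(0).round(4),[np.linalg.norm(P[i]-P[(i+1)%4]).round(4) for i in range(4)])
    for a,b in((3,0),(2,1)):
        e=P[b]-P[a] if 1 else 0; print(np.degrees(np.arctan2(e[1],e[0])))
    for a,b in((0,1),(3,2)):
        e=P[b]-P[a]; print('y',np.degrees(np.arctan2(e[1],e[0]))-90)
    if fn=='side0': B=[(295,102),(300,125),(408,150),(418,130)]
    else: B=[(280,88),(372,118),(398,100),(300,75)]
    Q=np.array([onz(d,off[0]+u/8-.4,off[1]+v/8-.4,.061) for u,v in B]); print('bar',Q.round(4).tolist(),Q.mean(0).round(4))
d=load('side0')
for n,u,v in(('empty',291,168),('yel',319,266),('pink',246,320),('clampbase',203,220),('clampnear',200,236)): print(n,onz(d,u,v,.0).round(3))
```

```text
[[0.5904, 0.1129, 0.036], [0.5956, 0.1703, 0.036], [0.487, 0.1825, 0.036], [0.4826, 0.1234, 0.036]]
[0.5389 0.1473 0.036 ] [np.float64(0.0577), np.float64(0.1093), np.float64(0.0593), np.float64(0.1083)]
-5.558701015191363
-6.393707086275457
y -5.160258352496825
y -4.233852099900574
bar [[0.5569, 0.1465, 0.061], [0.5524, 0.1544, 0.061], [0.5222, 0.1547, 0.061], [0.5222, 0.1467, 0.061]] [0.5384 0.1506 0.061 ]
[[0.5894, 0.1111, 0.036], [0.592, 0.1735, 0.036], [0.4873, 0.1798, 0.036], [0.4806, 0.1213, 0.036]]
[0.5373 0.1464 0.036 ] [np.float64(0.0624), np.float64(0.1049), np.float64(0.0589), np.float64(0.1093)]
-5.371447577945073
-3.4639455191446054
y -2.4275321314977134
y -6.588956584997902
bar [[0.5526, 0.1511, 0.061], [0.5222, 0.1545, 0.061], [0.5219, 0.1418, 0.061], [0.5524, 0.1415, 0.061]] [0.5373 0.1472 0.061 ]
empty [ 0.553 -0.232  0.   ]
yel [0.39 0.12 0.  ]
pink [0.491 0.302 0.   ]
clampbase [0.695 0.056 0.   ]
clampnear [0.677 0.111 0.   ]
```

```bash
cat >> h.py <<'E'
def rel(P,Rt=None):
    s=arm.state(); Rc=R.from_euler('xyz',s['eef_rot'])
    print('t',round(s['clock'],2),'pos',s['position'].round(4),'q',s['q'].round(3),'F',s['contact_force'].round(2),'w',round(s['grip_width'],4))
    print('axes(cols)',Rc.as_matrix().round(3).tolist())
    if Rt is None: Rt=Rc
    print('rotvec(tool)',(Rc.inv()*Rt).as_rotvec().round(4),'shift after turn mm',(Rt.inv().apply(np.array(P)-s['position'])*1000).round(1),'shift before',(Rc.inv().apply(np.array(P)-s['position'])*1000).round(1))
def down(yaw,sg=1,tilt=0):
    # tool x down, tool z = sg*dish y ; tilt: -x end down by tilt
    c,s_=np.cos(yaw),np.sin(yaw)
    z=sg*np.array([-s_,c,0]); x=np.array([0,0,-1.]); y=np.cross(z,x)
    return R.from_rotvec(np.array([-s_,c,0])*-tilt)*R.from_matrix(np.c_[x,y,z])
E
python3 - <<'E'
from h import *
for sg in(1,-1): rel([.538,.147,.15],down(np.radians(-5),sg))
E
```

```text
t 0.15 pos [ 0.1681 -0.6534  0.2259] q [-1.031  0.359  0.011 -0.    -1.224 -0.288] F [ 0.19 -0.31  0.07] w 0.0877
axes(cols) [[-0.0, -0.968, -0.249], [0.001, -0.249, 0.968], [-1.0, 0.0, 0.001]]
rotvec(tool) [ 3.39e-01  1.20e-03 -3.00e-04] shift after turn mm [  75.9 -298.8  829.6] shift before [  76.6 -557.6  682.9]
t 0.15 pos [ 0.1681 -0.6534  0.2259] q [-1.031  0.359  0.011 -0.    -1.224 -0.288] F [ 0.19 -0.31  0.07] w 0.0877
axes(cols) [[-0.0, -0.968, -0.249], [0.001, -0.249, 0.968], [-1.0, 0.0, 0.001]]
rotvec(tool) [-2.8026e+00  5.0000e-04  1.7000e-03] shift after turn mm [  75.9  298.8 -829.6] shift before [  76.6 -557.6  682.9]
```

{"name": "jog_arm", "arguments": {
  "increments": [
    [[0.17, 0, 0, 0, 0, 0, 87], [0.17, 0, 0, 0, 0, 0, 87], [0, 0, 0, 0, -25, 35, 87], [0, 0, 0, 0, -25, 35, 87], [0, 0, 0, 0, -25, 35, 87], [0, 0, 0, 0, -25, 35, 87], [0, 0, 0, 0, -25, 35, 87], [0, 0, 0, 0, -25, 35, 87], [0, 0, 0, 0, -25, 35, 87], [0, 0, 0, 0, -25, 35, 87], [0, 0, 0, 0, -25, 35, 87], [0, 0, 0, 0, -25, 35, 87], [0, 0, 0, 0, -5, 40, 87], [0, 0, 0, 0, -5, 40, 87], [0, 0, 0, 0, -5, 40, 87], [0, 0, 0, 0, -5, 40, 87], [0, 0, 0, 0, -5, 40, 87], [0, 0, 0, 0, -5, 40, 87], [0, 0, 0, 0, -5, 40, 87], [0, 0, 0, 0, -5, 40, 87]]
  ]
}}

```text
clock: 2.65
position: [0.516, -0.0105, 0.2265]
eef_rot: [0.921, 1.571, 2.404]
contact_force: [0.7, -0.9, -0.5]
grip_width: 0.0869
```

{"name": "jog_arm", "arguments": {
  "increments": [
    [[0, 0, 0, 0, 0, 40, 87], [0, 0, 0, 0, 0, 40, 87], [0, 0, 0, 0, 0, 40, 87], [0, 0, 0, 0, 0, 30, 87], [0, 0, 0, 0, 0, 0, 87]]
  ]
}}

```text
clock: 3.28
position: [0.5292, 0.1393, 0.2261]
eef_rot: [2.019, 1.57, -2.779]
contact_force: [-0.2, -0.5, 0.6]
grip_width: 0.0871
```

Run:
```python
from h import *
rel([.538,.147,.15],down(np.radians(-5),1))
d=grab('wrist','w1'); print(proj(d,[.538,.147,.061]))
```

```text
t 3.27 pos [0.5292 0.1393 0.2261] q [ 0.615  0.15  -0.272 -0.    -1.15  -2.272] F [-0.23 -0.46  0.56] w 0.0871
axes(cols) [[-0.001, -0.996, 0.086], [-0.0, 0.086, 0.996], [-1.0, 0.001, -0.0]]
rotvec(tool) [ 0.0013 -0.0003 -0.0005] shift after turn mm [76.1 -8.1  8.5] shift before [76.1 -8.1  8.5]
[286.30384746 210.03972216]
```

View pics/w1.png

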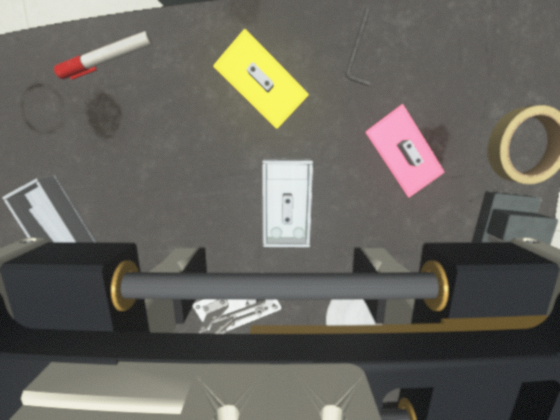

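Run:
```python
from h import *
a=cv2.imread('pics/w1.png')[145:260,250:325]
cv2.imwrite('pics/c3.png',cv2.resize(a,None,fx=5,fy=5,interpolation=cv2.INTER_CUBIC))
```

```text
(no output)
```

View pics/c3.png

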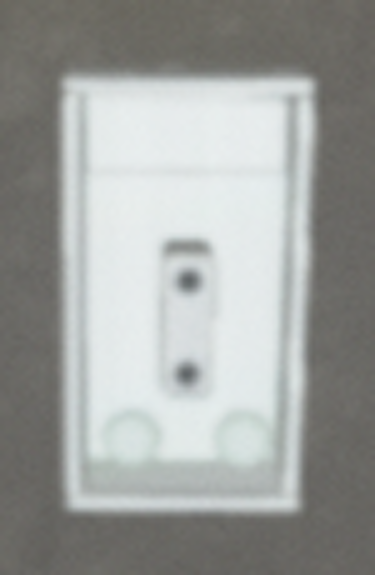

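Run:
```python
from h import *
d=load('w1'); print(d['M'][:3,3])
P=np.array([onz(d,250+u/5-.4,145+v/5-.4,.036) for u,v in[(63,78),(314,78),(300,508),(68,508)]])
print(P.round(4).tolist(),P.mean(0)); 
for a,b in((0,3),(1,2)):
    e=P[b]-P[a];print(np.degrees(np.arctan2(e[1],e[0])),np.linalg.norm(e))
for u,v in((189,281),(187,374)): print('hole',onz(d,250+u/5-.4,145+v/5-.4,.061))
for u,v in((188,242),(187,398)): print('barend',onz(d,250+u/5-.4,145+v/5-.4,.061))
```

```text
[0.45820326 0.14608971 0.38433256]
[[0.481, 0.1234, 0.036], [0.486, 0.1828, 0.036], [0.5944, 0.1731, 0.036], [0.5893, 0.1137, 0.036]] [0.53767037 0.14825915 0.036     ]
-5.086685281845567 0.10880531353001952
-5.095203205349444 0.10883349491393259
hole [0.52727796 0.14910535 0.061     ]
hole [0.54922795 0.1469224  0.061     ]
barend [0.51825558 0.14958486 0.061     ]
barend [0.55502777 0.14646734 0.061     ]
```

{"name": "jog_arm", "arguments": {
  "increments": [
    [[0, 0, 0, 0, -8, 9, 87], [0, 0, 0, 40, 0, 0, 87], [0, 0, 0, 40, 0, 0, 87], [0, 0, 0, 40, 0, 0, 87], [0, 0, 0, 40, 0, 0, 87], [0, 0, 0, 20, 0, 0, 87], [0, 0, 0, 0, 0, 0, 87]]
  ]
}}

```text
clock: 4.2
position: [0.5375, 0.1447, 0.0451]
eef_rot: [2.266, 1.567, -2.536]
contact_force: [-0.2, -0.4, 0.6]
grip_width: 0.0871
```

Run:
```python
from h import *
rel([.538,.1475,.005],down(np.radians(-5.1),1))
d=grab('wrist','w2');d=grab('scene','s2')
a=cv2.imread('pics/s2.png')[160:280,180:340]
cv2.imwrite('pics/c4.png',cv2.resize(a,None,fx=4,fy=4,interpolation=cv2.INTER_CUBIC))
```

```text
t 4.2 pos [0.5375 0.1447 0.0451] q [ 0.615  0.354 -0.469 -0.    -0.751 -2.275] F [-0.25 -0.36  0.6 ] w 0.0871
axes(cols) [[-0.003, -0.996, 0.089], [-0.002, 0.089, 0.996], [-1.0, 0.003, -0.002]]
rotvec(tool) [-0.0003 -0.0022 -0.0026] shift after turn mm [40.1 -0.2  2.8] shift before [40.  -0.3  2.9]
```

View pics/c4.png

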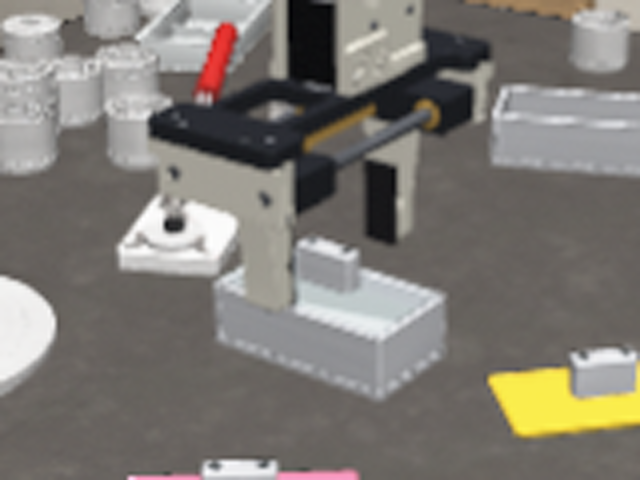

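View pics/w2.png

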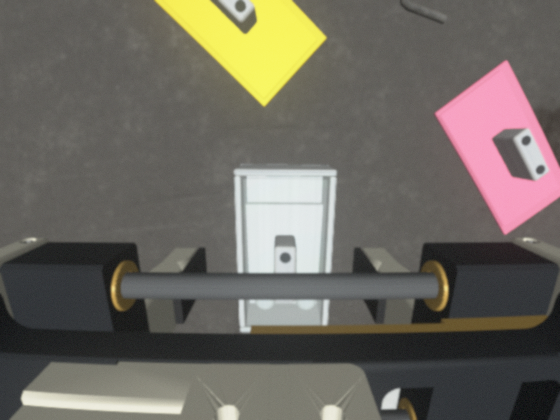

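{"name": "jog_arm", "arguments": {
  "increments": [
    [[0, 0, 0, 0, 0, 3, 87], [0, 0, 0, 15, 0, 0, 87], [0, 0, 0, 15, 0, 0, 87], [0, 0, 0, 8, 0, 0, 87], [0, 0, 0, 2, 0, 0, 87], [0, 0, 0, 0, 0, 0, 87]]
  ]
}}

```text
clock: 5.05
position: [0.5383, 0.1488, 0.0064]
eef_rot: [2.476, 1.57, -2.325]
contact_force: [0.9, 0.4, 0.4]
grip_width: 0.0869
```

Run:
```python
from h import *
rel([.538,.1475,.005],down(np.radians(-5.1),1))
d=grab('side','s3')
a=cv2.imread('pics/s3.png')[190:310,170:330]
cv2.imwrite('pics/c5.png',cv2.resize(a,None,fx=4,fy=4,interpolation=cv2.INTER_CUBIC))
```

```text
t 5.05 pos [0.5383 0.1488 0.0064] q [ 0.62   0.41  -0.499  0.    -0.661 -2.279] F [0.92 0.44 0.39] w 0.0869
axes(cols) [[-0.0, -0.996, 0.088], [-0.0, 0.088, 0.996], [-1.0, 0.0, -0.0]]
rotvec(tool) [ 0.001  -0.0003 -0.0002] shift after turn mm [ 1.4  0.2 -1.3] shift before [ 1.4  0.2 -1.3]
```

View pics/c5.png

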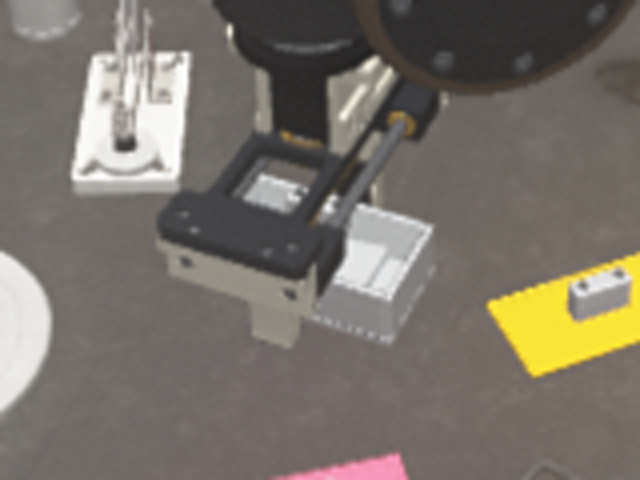

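Fingers straddle the dish with no contact. Closing now, down 1 mm on the way. The grip value goes well below 60 for firm contact.

{"name": "jog_arm", "arguments": {
  "increments": [
    [[0, 0, 0, 1, 0, 0, 62], [0, 0, 0, 0, 0, 0, 50], [0, 0, 0, 0, 0, 0, 40], [0, 0, 0, 0, 0, 0, 40], [0, 0, 0, 0, 0, 0, 40], [0, 0, 0, 0, 0, 0, 40]]
  ]
}}

```text
clock: 5.85
position: [0.5383, 0.1488, 0.0057]
eef_rot: [-2.41, 1.571, -0.927]
contact_force: [-0.6, -0.0, 3.4]
grip_width: 0.0599
```

{"name": "jog_arm", "arguments": {
  "increments": [
    [[0, 0, 0, -3, 0, 0, 40], [0, 0, 0, -7, 0, 0, 40], [0, 0, 0, -10, 0, 0, 40], [0, 0, 0, -10, 0, 0, 40], [0, 0, 0, -10, 0, 0, 40], [0, 0, 0, -10, 0, 0, 40], [0, 0, 0, -5, 0, 0, 40], [0, 0, 0, 0, 0, 0, 40]]
  ]
}}

```text
clock: 6.85
position: [0.5385, 0.1489, 0.061]
eef_rot: [-0.817, 1.57, 0.665]
contact_force: [0.4, -0.3, -2.8]
grip_width: 0.0599
```

Run:
```python
from h import *
rel([.538,.1475,.06],down(np.radians(-5.1),1))
d=grab('scene','s4')
a=cv2.imread('pics/s4.png')[150:290,170:350]
cv2.imwrite('pics/c6.png',cv2.resize(a,None,fx=4,fy=4,interpolation=cv2.INTER_CUBIC))
```

```text
t 6.85 pos [0.5385 0.1489 0.061 ] q [ 0.62   0.334 -0.453 -0.    -0.783 -2.279] F [ 0.41 -0.28 -2.79] w 0.0599
axes(cols) [[0.001, -0.996, 0.088], [0.001, 0.088, 0.996], [-1.0, -0.001, 0.001]]
rotvec(tool) [0.0007 0.0006 0.0006] shift after turn mm [ 1.   0.3 -1.5] shift before [ 1.   0.3 -1.5]
```

View pics/c6.png

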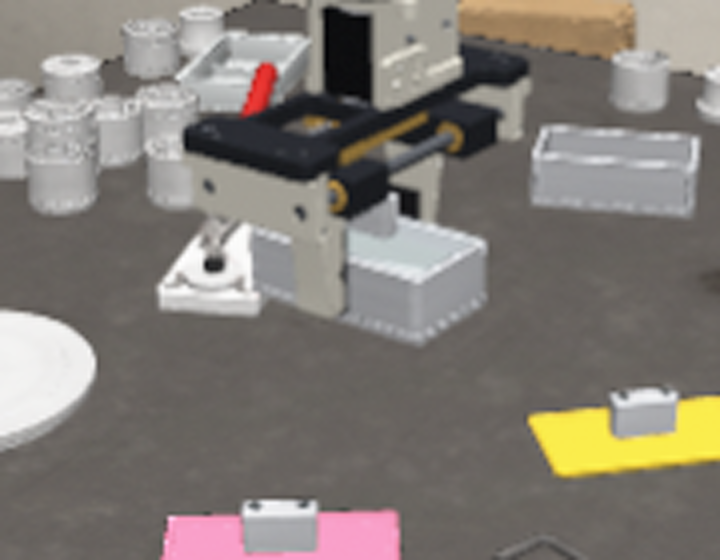

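{"name": "jog_arm", "arguments": {
  "increments": [
    [[0, 0, -0.02, 0, 0, 0, 40], [0, 0, -0.04, 0, 0, 0, 40], [0, 0, -0.05, 0, 0, 0, 40], [0, 0, -0.05, 0, 0, 0, 40], [0, 0, -0.05, 0, 0, 0, 40], [0, 0, -0.05, 0, 0, 0, 40], [0, 0, -0.05, 0, 0, 0, 40], [0, 0, -0.05, 0, 0, 0, 40], [0, 0, -0.05, 0, 0, 0, 40], [0, 0, -0.04, 0, 0, 0, 40], [0, 0, 0, 0, 0, 0, 40], [0, 0, 0, 0, 0, 0, 40], [0, 0, 0, 0, 0, 0, 40], [0, 0, 0, 0, 0, 0, 40], [0, 0, 0, 0, 0, 0, 40], [0, 0, 0, 0, 0, 0, 40]]
  ]
}}

```text
clock: 8.9
position: [0.5524, 0.1394, 0.1016]
eef_rot: [-1.546, 1.211, -0.045]
contact_force: [-0.4, 0.3, -3.0]
grip_width: 0.0598
```

Run:
```python
from h import *
rel([.538,.1475,.06],down(np.radians(-5.1),1))
d=grab('wrist','w5');d=grab('scene','s5')
a=cv2.imread('pics/s5.png')[150:290,170:350]
cv2.imwrite('pics/c7.png',cv2.resize(a,None,fx=4,fy=4,interpolation=cv2.INTER_CUBIC))
```

```text
t 8.9 pos [0.5524 0.1394 0.1016] q [ 0.636  0.132 -0.937  0.811 -0.31  -3.03 ] F [-0.41  0.33 -3.01] w 0.0598
axes(cols) [[0.351, -0.934, 0.068], [-0.016, 0.066, 0.998], [-0.936, -0.352, 0.009]]
rotvec(tool) [0.0197 0.0123 0.3592] shift after turn mm [41.6 15.1  6.7] shift before [33.8 28.6  6.7]
```

View pics/c7.png

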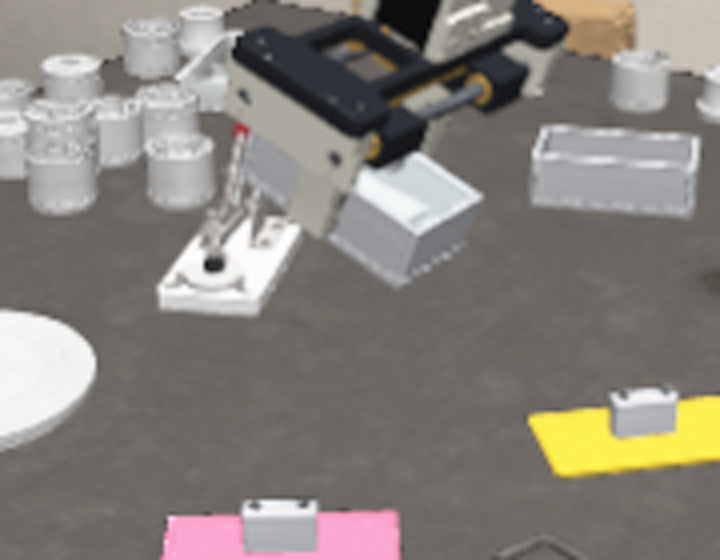

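View pics/w5.png

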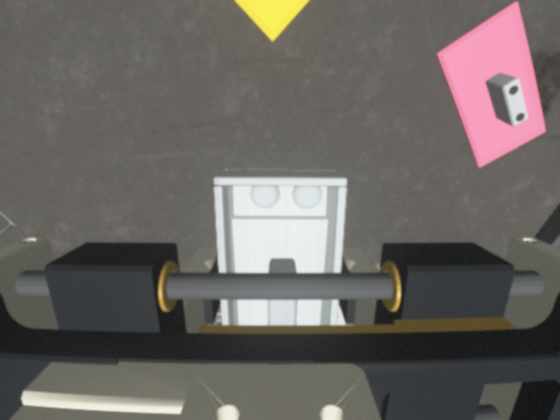

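Both balls are in the trough (wrist view (265,195) and (307,195)), tilt 20.6°, lid seated. Joint 6 and the elbow neared their limits there, so I level out in parts.

{"name": "jog_arm", "arguments": {
  "increments": [
    [[0, 0, 0.03, 0, 0, 0, 40], [0, 0, 0.05, 0, 0, 0, 40], [0, 0, 0.05, 0, 0, 0, 40], [0, 0, 0.05, 0, 0, 0, 40], [0, 0, 0.05, 0, 0, 0, 40], [0, 0, 0.05, 0, 0, 0, 40], [0, 0, 0.05, 0, 0, 0, 40], [0, 0, 0.03, 0, 0, 0, 40], [0, 0, 0, 0, 0, 0, 40]]
  ]
}}

```text
clock: 10.12
position: [0.553, 0.1395, 0.1015]
eef_rot: [0.045, 1.562, 1.548]
contact_force: [0.4, -0.2, -1.9]
grip_width: 0.06
```

Run:
```python
from h import *
rel([.5385,.1489,.0065],down(np.radians(-5.1),1))
```

```text
t 10.12 pos [0.553  0.1395 0.1015] q [ 0.585  0.3   -0.383 -0.009 -0.883 -2.218] F [ 0.42 -0.23 -1.9 ] w 0.06
axes(cols) [[0.0, -0.998, 0.068], [0.009, 0.068, 0.998], [-1.0, 0.0, 0.009]]
rotvec(tool) [ 0.0205  0.0088 -0.0005] shift after turn mm [95.  15.3  8.1] shift before [95.1 15.1  7.6]
```

{"name": "jog_arm", "arguments": {
  "increments": [
    [[0, 0.009, 0, 0, 15, 8, 40], [0, 0, 0, 12, 0, 0, 40], [0, 0, 0, 20, 0, 0, 40], [0, 0, 0, 20, 0, 0, 40], [0, 0, 0, 18, 0, 0, 40], [0, 0, 0, 10, 0, 0, 40], [0, 0, 0, 5, 0, 0, 40], [0, 0, 0, 0, 0, 0, 40], [0, 0, 0, 0, 0, 0, 40]]
  ]
}}

```text
clock: 11.25
position: [0.5384, 0.1486, 0.0174]
eef_rot: [-0.957, 1.57, 0.547]
contact_force: [0.2, -0.9, -2.3]
grip_width: 0.0599
```

Run:
```python
from h import *
rel([.5385,.1489,.006],down(np.radians(-5.1),1))
```

```text
t 11.25 pos [0.5384 0.1486 0.0174] q [ 0.62   0.394 -0.491  0.    -0.685 -2.258] F [ 0.22 -0.87 -2.31] w 0.0599
axes(cols) [[0.0, -0.998, 0.067], [0.0, 0.067, 0.998], [-1.0, -0.0, 0.0]]
rotvec(tool) [0.0216 0.0003 0.0004] shift after turn mm [11.4 -0.1  0.3] shift before [11.4 -0.1  0.3]
```

{"name": "jog_arm", "arguments": {
  "increments": [
    [[0, 0, 0, 4, 0, 0, 40], [0, 0, 0, 3, 0, 0, 40], [0, 0, 0, 2, 0, 0, 40], [0, 0, 0, 1, 0, 0, 40], [0, 0, 0, 1, 0, 0, 40], [0, 0, 0, 0, 0, 0, 40], [0, 0, 0, 0, 0, 0, 40]]
  ]
}}

```text
clock: 12.12
position: [0.538, 0.1484, 0.0059]
eef_rot: [2.135, 1.57, -2.645]
contact_force: [0.2, 0.0, -1.7]
grip_width: 0.06
```

{"name": "jog_arm", "arguments": {
  "increments": [
    [[0, 0, 0, 0.5, 0, 0, 40], [0, 0, 0, 0, 0, 0, 40], [0, 0, 0, 0, 0, 0, 40]]
  ]
}}

```text
clock: 12.5
position: [0.538, 0.1484, 0.0057]
eef_rot: [2.275, 1.57, -2.505]
contact_force: [-3.2, -0.8, 6.0]
grip_width: 0.0594
```

{"name": "jog_arm", "arguments": {
  "increments": [
    [[0, 0, 0, 0, 0, 0, 62], [0, 0, 0, 0, 0, 0, 70], [0, 0, 0, 0, 0, 0, 80], [0, 0, 0, 0, 0, 0, 86], [0, 0, 0, 0, 0, 0, 86]]
  ]
}}

```text
clock: 13.12
position: [0.538, 0.1484, 0.0053]
eef_rot: [2.153, 1.57, -2.627]
contact_force: [-0.2, -0.5, -0.2]
grip_width: 0.0858
```

Run:
```python
from h import *
rel([.5385,.1489,.006],down(np.radians(-5.1),1))
d=grab('wrist','w6');d=grab('scene','s6')
a=cv2.imread('pics/s6.png')[150:290,170:350]
cv2.imwrite('pics/c8.png',cv2.resize(a,None,fx=4,fy=4,interpolation=cv2.INTER_CUBIC))
```

```text
t 13.12 pos [0.538  0.1484 0.0053] q [ 0.62   0.412 -0.501 -0.    -0.659 -2.258] F [-0.22 -0.5  -0.18] w 0.0858
axes(cols) [[-0.001, -0.998, 0.068], [-0.0, 0.068, 0.998], [-1.0, 0.0, -0.0]]
rotvec(tool) [ 0.0214 -0.0003 -0.0005] shift after turn mm [-0.7 -0.5  0.6] shift before [-0.7 -0.5  0.5]
```

View pics/c8.png

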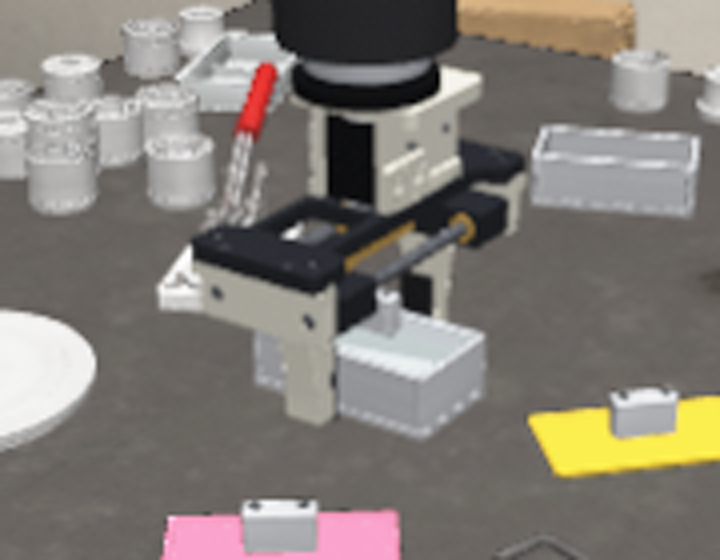

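View pics/w6.png

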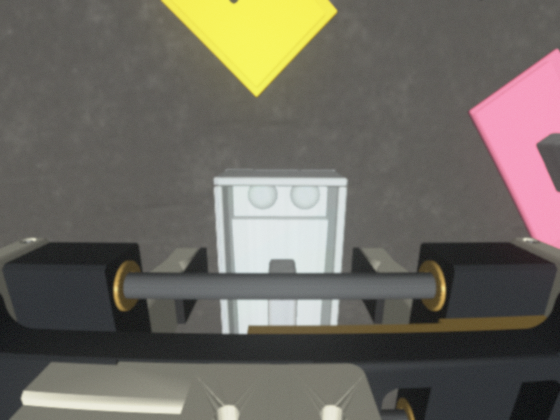

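{"name": "jog_arm", "arguments": {
  "increments": [
    [[0, 0, 0, -10, 0, 0, 86], [0, 0, 0, -15, 0, 0, 86], [0, 0, 0, -12, 0, 0, 86], [0, 0, 0, 0, 0, 0, 60], [0, 0, 0, 0, 0, 0, 40], [0, 0, 0, 0, 0, 0, 30]]
  ]
}}

```text
clock: 13.98
position: [0.5377, 0.1482, 0.0419]
eef_rot: [2.153, 1.569, -2.627]
contact_force: [0.2, 0.4, -0.5]
grip_width: 0.0617
```

Run:
```python
from h import *
rel([.5385,.1489,.043],down(np.radians(-4),1))
d=grab('scene','s7')
a=cv2.imread('pics/s7.png')[150:290,170:350]
cv2.imwrite('pics/c9.png',cv2.resize(a,None,fx=4,fy=4,interpolation=cv2.INTER_CUBIC))
```

```text
t 13.97 pos [0.5377 0.1482 0.0419] q [ 0.62   0.359 -0.471 -0.    -0.742 -2.258] F [ 0.19  0.39 -0.5 ] w 0.0617
axes(cols) [[-0.001, -0.998, 0.068], [-0.001, 0.068, 0.998], [-1.0, 0.001, -0.001]]
rotvec(tool) [ 0.0021 -0.0008 -0.0012] shift after turn mm [-1.1 -0.8  0.7] shift before [-1.1 -0.8  0.7]
```

View pics/c9.png

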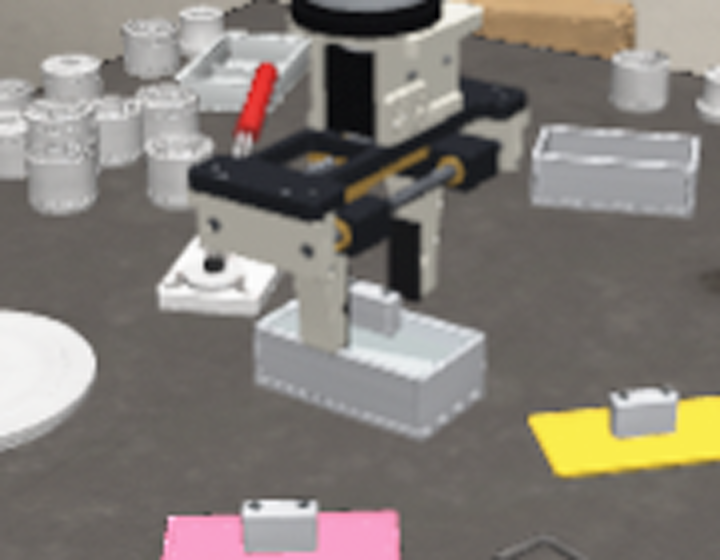

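{"name": "jog_arm", "arguments": {
  "increments": [
    [[0, 0, 0, -1, 0, 0, 30], [0, 0, 0, 0, 0, 0, 22], [0, 0, 0, 0, 0, 0, 18], [0, 0, 0, 0, 0, 0, 14], [0, 0, 0, 0, 0, 0, 8], [0, 0, 0, 0, 0, 0, 2], [0, 0, 0, 0, 0, 0, 2], [0, 0, 0, 0, 0, 0, 2]]
  ]
}}

```text
clock: 15.02
position: [0.538, 0.1484, 0.0433]
eef_rot: [2.162, 1.57, -2.618]
contact_force: [-0.3, -0.0, -0.3]
grip_width: 0.0117
```

Run:
```python
from h import *
rel([.5385,.1489,.043],down(np.radians(-4),1))
d=grab('scene','s8')
a=cv2.imread('pics/s8.png')[150:290,170:350]
cv2.imwrite('pics/c10.png',cv2.resize(a,None,fx=4,fy=4,interpolation=cv2.INTER_CUBIC))
```

```text
t 15.03 pos [0.538  0.1484 0.0433] q [ 0.62   0.357 -0.47  -0.    -0.745 -2.258] F [-0.27 -0.01 -0.35] w 0.0117
axes(cols) [[-0.001, -0.998, 0.068], [-0.0, 0.068, 0.998], [-1.0, 0.0, -0.0]]
rotvec(tool) [ 0.0022 -0.0003 -0.0005] shift after turn mm [ 0.3 -0.5  0.6] shift before [ 0.3 -0.5  0.6]
```

View pics/c10.png

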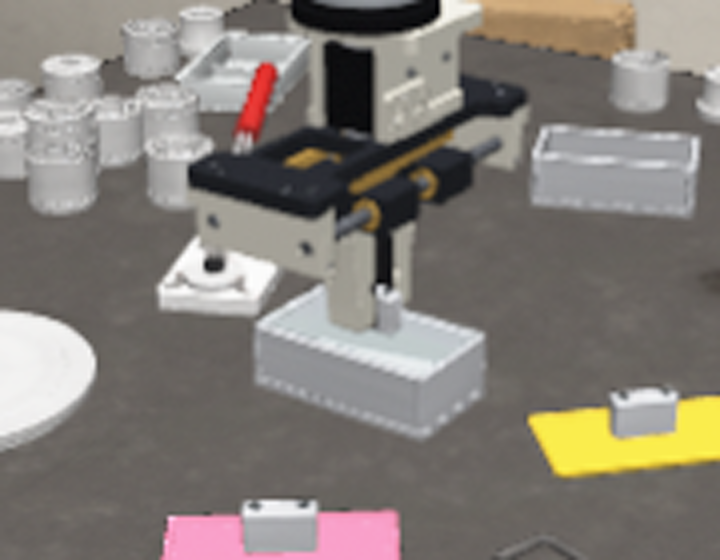

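{"name": "jog_arm", "arguments": {
  "increments": [
    [[0, 0, 0, -2, 0, 0, 2], [0, 0, 0, -3, 0, 0, 2], [0, 0, 0, -5, 0, 0, 2], [0, 0, 0, -8, 0, 0, 2], [0, 0, 0, -10, 0, 0, 2], [0, 0, 0, -12, 0, 0, 2], [0, 0, 0, -12, 0, 0, 2], [0, 0, 0, -8, 0, 0, 2], [0, 0, 0, 0, 0, 0, 2]]
  ]
}}

```text
clock: 16.2
position: [0.5384, 0.1486, 0.1042]
eef_rot: [-0.876, 1.57, 0.627]
contact_force: [-0.3, -0.4, -0.6]
grip_width: 0.0122
```

Run:
```python
from h import *
rel([.51,0.0,.105],down(np.radians(-4),1))
d=grab('scene','s9')
a=cv2.imread('pics/s9.png')[150:290,170:350]
cv2.imwrite('pics/c11.png',cv2.resize(a,None,fx=4,fy=4,interpolation=cv2.INTER_CUBIC))
```

```text
t 16.2 pos [0.5384 0.1486 0.1042] q [ 0.62   0.28  -0.409 -0.    -0.881 -2.258] F [-0.28 -0.38 -0.61] w 0.0122
axes(cols) [[0.001, -0.998, 0.068], [0.001, 0.068, 0.998], [-1.0, -0.001, 0.001]]
rotvec(tool) [0.0023 0.0006 0.0007] shift after turn mm [  -0.8   18.  -150.3] shift before [  -0.9   18.3 -150.2]
```

View pics/c11.png

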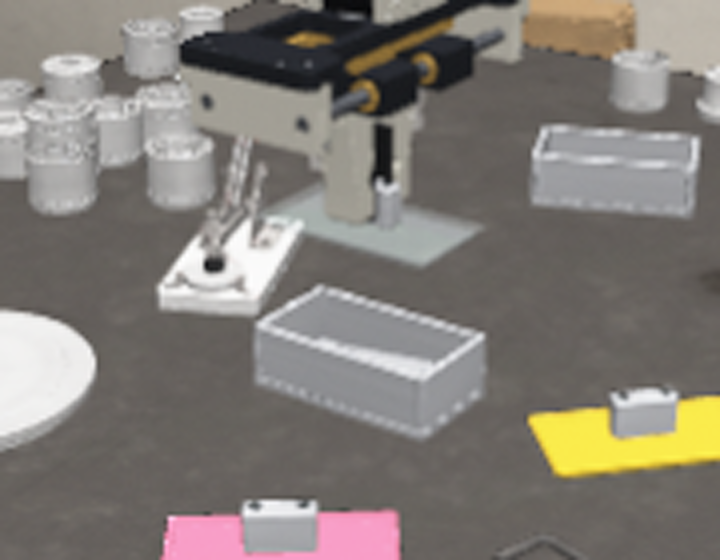

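{"name": "jog_arm", "arguments": {
  "increments": [
    [[0, 0, 0, 0, 0, -10, 2], [0, 0, 0, 0, 3, -20, 2], [0, 0, 0, 0, 5, -30, 2], [0, 0, 0, 0, 5, -30, 2], [0, 0, 0, 0, 5, -30, 2], [0, 0, 0, 0, 0, -20, 2], [0, 0, 0, 0, 0, -10, 2], [0, 0, 0, 20, 0, 0, 2], [0, 0, 0, 25, 0, 0, 2], [0, 0, 0, 20, 0, 0, 2], [0, 0, 0, 15, 0, 0, 2], [0, 0, 0, 5, 0, 0, 2], [0, 0, 0, 0, 0, 0, 2]]
  ]
}}

```text
clock: 17.88
position: [0.51, 0.0, 0.0184]
eef_rot: [2.204, 1.57, -2.576]
contact_force: [-0.7, -0.3, -0.1]
grip_width: 0.0118
```

Run:
```python
from h import *
rel([.51,0.0,.0115],down(np.radians(-4),1))
d=grab('scene','s10')
a=cv2.imread('pics/s10.png')[120:260,190:370]
cv2.imwrite('pics/c12.png',cv2.resize(a,None,fx=4,fy=4,interpolation=cv2.INTER_CUBIC))
```

```text
t 17.88 pos [0.51   0.     0.0184] q [ 0.386  0.331 -0.598  0.    -0.642 -2.024] F [-0.71 -0.32 -0.13] w 0.0118
axes(cols) [[-0.001, -0.998, 0.067], [-0.0, 0.067, 0.998], [-1.0, 0.001, -0.001]]
rotvec(tool) [ 0.0025 -0.0005 -0.0007] shift after turn mm [ 6.9  0.  -0. ] shift before [ 6.9  0.  -0. ]
```

View pics/c12.png

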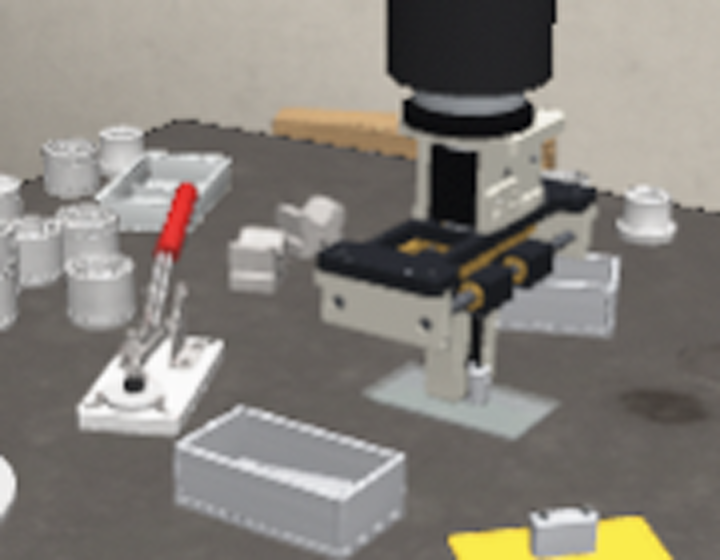

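{"name": "jog_arm", "arguments": {
  "increments": [
    [[0, 0, 0, 3, 0, 0, 2], [0, 0, 0, 2, 0, 0, 2], [0, 0, 0, 1, 0, 0, 2], [0, 0, 0, 0.5, 0, 0, 2], [0, 0, 0, 0, 0, 0, 2]]
  ]
}}

```text
clock: 18.55
position: [0.5099, -0.0, 0.0119]
eef_rot: [2.193, 1.57, -2.587]
contact_force: [0.2, -0.6, -0.1]
grip_width: 0.0117
```

{"name": "jog_arm", "arguments": {
  "increments": [
    [[0, 0, 0, 0.5, 0, 0, 2], [0, 0, 0, 0, 0, 0, 2], [0, 0, 0, 0.5, 0, 0, 2], [0, 0, 0, 0, 0, 0, 2]]
  ]
}}

```text
clock: 19.05
position: [0.5099, -0.0, 0.0113]
eef_rot: [2.384, 1.57, -2.396]
contact_force: [-2.3, -0.2, 5.2]
grip_width: 0.0115
```

Contact with the plate. I release gently, then rise.

{"name": "jog_arm", "arguments": {
  "increments": [
    [[0, 0, 0, 0, 0, 0, 14], [0, 0, 0, 0, 0, 0, 20], [0, 0, 0, 0, 0, 0, 30], [0, 0, 0, 0, 0, 0, 40], [0, 0, 0, 0, 0, 0, 40], [0, 0, 0, -15, 0, 0, 40], [0, 0, 0, -25, 0, 0, 40], [0, 0, 0, -40, 0, 0, 40], [0, 0, 0, -40, 0, 0, 40], [0, 0, 0, -40, 0, 0, 40], [0, 0, 0, 0, 0, 0, 40]]
  ]
}}

```text
clock: 20.42
position: [0.512, 0.0005, 0.1754]
eef_rot: [-1.25, 1.564, 0.253]
contact_force: [-0.2, -0.5, -0.6]
grip_width: 0.0402
```

Run:
```python
from h import *
rel([.51,0.0,.0115],down(np.radians(-4),1))
d=grab('side','s11')
a=cv2.imread('pics/s11.png')[150:290,190:370]
cv2.imwrite('pics/c13.png',cv2.resize(a,None,fx=4,fy=4,interpolation=cv2.INTER_CUBIC))
d=grab('wrist','w11')
```

```text
t 20.43 pos [5.120e-01 5.000e-04 1.754e-01] q [ 3.860e-01  1.280e-01 -4.220e-01  1.000e-03 -1.014e+00 -2.024e+00] F [-0.15 -0.54 -0.61] w 0.0402
axes(cols) [[0.007, -0.998, 0.067], [0.002, 0.067, 0.998], [-1.0, -0.007, 0.002]]
rotvec(tool) [0.0028 0.0022 0.0067] shift after turn mm [163.9   2.   -0.6] shift before [163.9   3.1  -1. ]
```

View pics/c13.png

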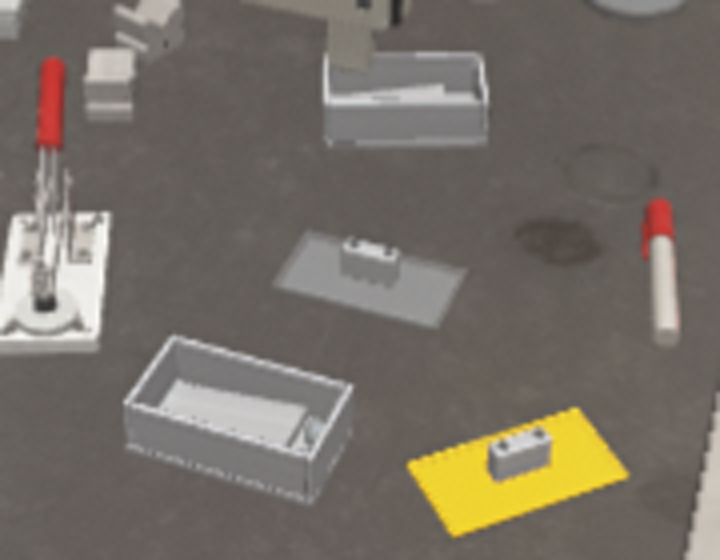

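View pics/w11.png

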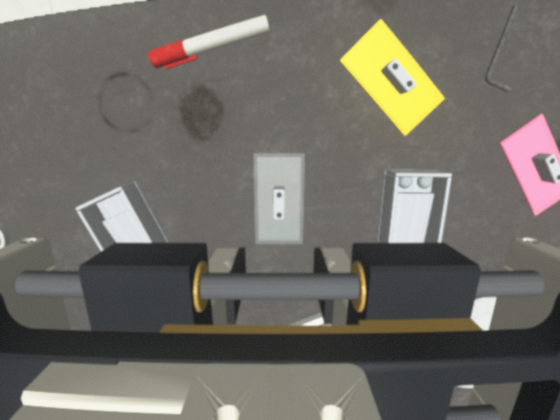

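The lid lies flat with its bar up (wrist view (279,200)). Both balls sit in the trough of the level dish ((404,182) and (424,182)), and the arm is clear.

```bash
python3 -c "
from h import *
print(arm.hand_in())"
```

```text
the job is handed in; nothing more can be done
None
```

I tilted the covered dish until both balls had run into the trough, set it level again, then lifted the lid off and laid it on the bare plate. The job is handed in; hand-in reported no verdict. The last move ended at 20.4 s of the 58 s allowed.

- **Tilt:** the arm reached 20.6° where I had asked for about 25°. Joint 6 was at its limit, so the rest of the turn was not made. During the tilt the wrist picture showed both balls in the trough and the lid still seated.
- **Set-down:** I lowered the dish until the force reading rose to about 6 N, then released it. It stood level with the lid on and both balls in the trough.
- **Lid:** it now lies flat with its bar up at about x 0.51, y 0.00. I pressed it down with about 5 N before releasing.
- **Last pictures:** the wrist picture shows both balls in the trough, and the side view shows the dish level and the lid flat. The gripper is well above everything. I judged level and rest from the pictures, not from measured angles or speeds. No check failed apart from the shortened tilt.

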